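Move the tall pen rest one notch towards the whetstone

TASK

On the notched oak rail, the tall brass pen rest stands too far from the round grey whetstone for a steep grinding angle. Lift it up out of its notch and drop it into the very next notch on the whetstone's side, so that it stands upright, fully home with its shoulders flat on the rail and centred on the rail's width. Leave the low brass rest and the whetstone where they are.

Things in the scene. Friction and masses are not known exactly. Their poses are not given: they have to be found in the camera images.
- rail: fixed oak rail; origin under its centre at bench level; own y along it, x across, z up. Board 440 x 90 mm, 12 thick; on it a toothed bar 284 long, 44 wide, top 36 above the bench. Five notches across it at y = -100, -50, 0, 50, 100 mm: 16 wide (26 at the sloped mouth), 24 deep. The rests start at y = -50 and 50, either way round, the others are empty. Stone on one end (y = 181 or -181), steel nib block on the other.
- tall_rest_center (a point): tall brass pen rest, loose, 0.25-0.43 kg. Point: middle of its head, 66 mm above the bench when seated; axes as the rail's. Head 30 mm across the rail (x), 20 along (y), from 24 below the point to 21 above, forked at the top. Under it a shoulder plate 40 x 40, 6 thick, rests on the bar; a tongue 10 thick (y), 40 wide, 20 long hangs in the notch: lift over 20 mm. Grip across the rail (fingers close along x).
- low_rest_center (a point): the low brass rest, loose, same shoulder plate and tongue as the tall one but a head only 8 mm high; the point is 7 mm above its shoulder's underside, 43 mm above the bench. A bystander in the rail's other occupied notch: leave it.
- stone_center (a point): centre of the round grey whetstone, 68 mm across, 22 mm thick, lying loose on one end of the rail's board; the point is 23 mm above the bench. Its side of the rail tells which way to go: leave it.
There are look-alikes about, which are no part of the job. What is meant by the part that bears stone_center is not blue, and is the larger of those in its own colour. What is shaped like the part that bears tall_rest_center but blue is not meant.

How it is judged:
By the outcome, as a careful person would: the job done as asked, in the order asked, and still so for the second after the job is handed in, with the robot touching nothing.
It also fails if it takes over 32 s, if anything falls off the work surface, if the arm or the gripper's body presses on something with over 40 N, if the wrist force passes 120 N, or if a joint passes its speed limit or range.

ROBOT

A 6-joint arm with a two-finger parallel gripper is mounted at the origin on the work surface. World frame = base frame: x ahead of the robot, y to its left, z up, the work surface at z = 0. Lengths are in mm, angles in rad, forces in N, time in s.
With the tool pointing down it reaches from about 350 to 875 mm from the base axis. Payload 4.2 kg.
Tool frame: the origin (TCP) lies at the very end of the fingers, on their centre line; the grasp point (between the pads) lies 19 mm behind it; z points along the fingers, y is the direction in which the jaws open and shut (so a half turn about z gives the same grasp; the last joint's range is limited). The gripper opens to 85 mm and grips with 20 to 120 N. Pads are 22 mm wide; open, the fingers measure 114 mm over their backs; the gripper's body (76 mm by 85 mm) begins 54 mm behind the grasp point. The pads swing forward as they close: fully open they stand 13 mm farther back than shut.
Start: joints at [1.561, 0.385, 0.008, 0, -1.194, -0.259], TCP at [165.952, 602.544, 231.312] pointing down, gripper open.
Joint ranges: [-3.14, 3.14], [-1.21, 2.06], [-1.07, 1.41], [-3.16, 2.05], [-2.99, -0.16], [-3.1, 3.1]. Speed limits (rad/s): [2.79, 2.79, 3.14, 3.14, 3.14, 3.14].

INTERFACE

Orientations are given as a unit quaternion [x, y, z, w].
In Python, from bench import arm, optics, job gives the robot as it stands.
- The arm moves only by the tool send_rows, never from a script. Its argument "steps" is a list that holds one entry, the list of rows, each a list of 5 numbers: the shift along the tool's x, y, z in cm, then the turn about the tool's z in rad, then the opening, from 0 (shut) to 1 (fully open). A call has 1 to 10 rows; each row shifts and turns the pose as measured when the row begins, along the tool's axes as they then stand; what a row does not reach is not made up. A row lasts 1/12 s, in which the tool goes at most 41.7 mm and 7.16 degrees, less where a joint would pass 70% of its speed; a pose out of reach is approached as far as the arm can. A call with a gripper value outside its range is refused whole. The fingers move at their own pace and stop on an object; the grip force is fixed at half the most. Time passes only in rows, so rows that do not move let the fingers close. It gives the time, the measured TCP pose, the force and the opening at its end, in the units of the state.
- arm.read_state(): the state, without advancing time (a new reading comes with each control period).
- optics.get_image(name): name is "side" or "top" or "wrist"; returns (picture, depth): 400x640x3 uint8, blue, green, red; 400x640 float32, mm along the optical axis (not along the pixel's ray), 0 where there is no reading.
- optics.get_calibration(name): a dict with "K" (3x3 intrinsics, pixels), "k1" (the pictures are not rectified: a ray, as slopes to the right and down, at radius r is drawn at 1 + k1 r^2 times it, then the intrinsics apply), "rvec" (rotation vector, rad) and "tvec" (3), from world to camera coordinates, as OpenCV has them; the wrist camera has in their place "hand_eye" (4x4, takes a point from camera to tool coordinates, whose origin is the TCP and whose axes are the flange's). Camera axes: x right, y down, z forward; pixel columns grow to the right and rows downward; lengths in mm; the calibration is good to about 2 mm. A picture is of the moment at which its call begins: read the wrist's pose just before it. get_calibration takes no time and is no camera call.
- job.job_done(): hands the job in, once; it reports no verdict.
The state is a dict: "clock": time; "joints": joint angles; "joint_vel": joint speeds; "joint_efforts": joint torques, N m; "position": TCP position; "ee_rot": TCP orientation; "contact_force": force on the tool from outside, world axes, zero at the start; "wrist_torque": the same for the moment, N m; "gripper_width": finger opening in mm.
Only numpy, scipy, OpenCV 4.12 (cv2) and the standard library are available. Lean on these libraries where they do the work, as an engineer would, in place of code of your own. Each camera call takes 0.05 s, during which the arm holds its last target. There are 200 camera calls.

## Working session

There is one attempt and no reset: what is moved stays moved. The work goes in short steps, Python scripts to look and compute and a tool call to move; the robot and the scene stay as the last step left them, time stands still between calls to the robot, and variables do not carry over. Pictures are saved under pics/ and viewed, about 8 in all and at most 12, crops included, and the job is handed in when it is done.

Besides the shell and the picture viewer there is one more tool, called after ">>>" as name([rows], argument=value, ...), one row to a line, values as JSON. send_rows: Moves the arm, as the interface text tells. Its arguments: {"type":"object","properties":{"steps":{"type":"array","items":{"type":"array","items":{"type":"array","items":{"type":"number"}}}}},"required":["steps"]}

```bash
mkdir -p pics; cat > h.py <<'E'
import numpy as np, cv2
from scipy.spatial.transform import Rotation as R
from bench import arm, optics, job
def cam(n, st=None):
    c=optics.get_calibration(n); K=np.array(c["K"],float); k1=c["k1"]
    if "rvec" in c:
        Rm=R.from_rotvec(np.ravel(c["rvec"])).as_matrix(); t=np.ravel(c["tvec"])
        return K,k1,Rm.T,-Rm.T@t      # cam->world
    st=st or arm.read_state(); H=np.array(c["hand_eye"]); Q=R.from_quat(st["ee_rot"]).as_matrix()
    return K,k1,Q@H[:3,:3],Q@H[:3,3]+np.array(st["position"])
def slopes(C,uv):
    K,k1=C[:2]
    return cv2.undistortPoints(np.float64(uv).reshape(-1,1,2),K,np.array([k1,0,0,0.])).reshape(-1,2)
def ray(C,uv):
    s=slopes(C,uv); d=np.c_[s,np.ones(len(s))]@C[2].T
    return C[3],d
def plane(C,uv,z):
    o,d=ray(C,uv); return o+d*((z-o[2])/d[:,2])[:,None]
def pts(C,uv,dep):
    o,d=ray(C,uv); return o+d*np.ravel(dep)[:,None]
def proj(C,P):
    q=(np.atleast_2d(P)-C[3])@C[2]; s=q[:,:2]/q[:,2:]; s*=1+C[1]*(s**2).sum(1,keepdims=True)
    return s@C[0][:2,:2].T+C[0][:2,2]
def shot(n):
    st=arm.read_state(); C=cam(n,st); p,d=optics.get_image(n); np.savez(f"last_{n}.npz",p=p,d=d,C2=C[2],C3=C[3],K=C[0],k1=C[1]); return p,d,C
E
python3 - <<'E'
from h import *
for n in("top","side","wrist"):
    p,d,C=shot(n); cv2.imwrite(f"pics/{n}1.png",p); print(n,C[3],C[2][:,2])
print(arm.read_state())
E
```

```text
top [414.58802367 -31.94604512 740.77649336] [ 0.19781247 -0.01054835 -0.98018313]
side [288.99075767 526.79912359 430.85479651] [ 0.36232752 -0.79485274 -0.48675239]
wrist [241.54653645 581.43590929 372.59590734] [-0.29773093  0.08062052 -0.95123952]
{'clock': 0.15, 'joints': array([ 1.56060750e+00,  3.85391919e-01,  6.92140281e-03, -3.90983179e-04,
       -1.19398808e+00, -2.58587844e-01]), 'joint_vel': array([ 0.00061455, -0.00080805,  0.00454229,  0.0011547 , -0.00086508,
       -0.00135096]), 'joint_efforts': array([ 6.60860269e-05, -3.92680335e+01,  1.88580698e+01,  4.18852732e+00,
       -3.40720195e-03,  3.12525323e-06]), 'position': array([165.83527765, 602.13178924, 230.45266477]), 'ee_rot': array([ 9.90973451e-01, -1.34055572e-01, -7.73559099e-05,  8.47242202e-04]), 'contact_force': array([-0.0364464 , -0.41959427,  0.26916738]), 'wrist_torque': array([-0.02617524,  0.02385311,  0.01106958]), 'gripper_width': 85.33822766661324}
```

View pics/top1.png

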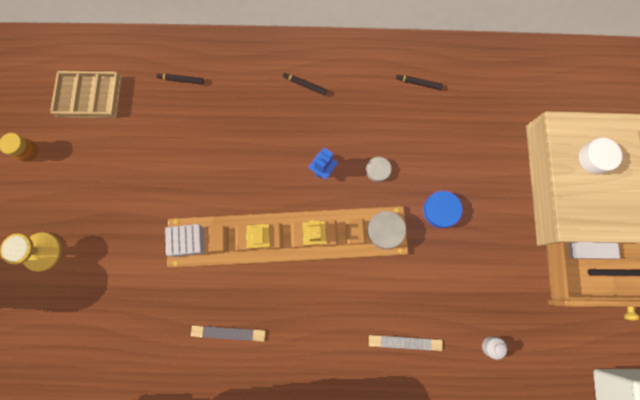

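View pics/side1.png

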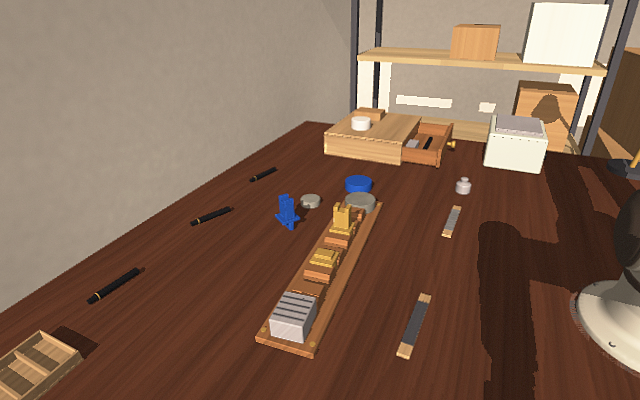

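Top view: the whetstone is at (387,230), the tall rest at (314,232), the low rest at (258,236) and the nib block at (184,240). The empty target notch is near (355,232). The blue look-alikes and the small grey disc at (378,169) are off the rail. The side view agrees: tall rest at (343,218), stone at (360,203).

```bash
python3 - <<'E'
from h import *
def load(n):
    z=np.load(f"last_{n}.npz"); return z['p'],z['d'],(z['K'],float(z['k1']),z['C2'],z['C3'])
for n,boxes in (("top",{'low':(240,215,275,255),'tall':(296,212,335,255),'stone':(366,208,408,252)}),("side",{'tall':(325,195,362,245),'low':(303,240,345,285)})):
    p,d,C=load(n); hsv=cv2.cvtColor(p,cv2.COLOR_BGR2HSV)
    for k,(a,b,c,e) in boxes.items():
        h=hsv[b:e,a:c]
        m=(h[...,1]<70)&(h[...,2]>90) if k=='stone' else (h[...,0]>20)&(h[...,0]<32)&(h[...,1]>130)&(h[...,2]>110)
        v,u=np.nonzero(m); u=u+a; v=v+b
        P=pts(C,np.c_[u,v],d[v,u]); print(n,k,len(u),'px',u.mean().round(1),v.mean().round(1),'med',np.median(P,0).round(1),'lo',np.percentile(P,3,0).round(1),'hi',np.percentile(P,97,0).round(1))
        T=P[P[:,2]>np.percentile(P[:,2],97)-4]; print('   top',T.mean(0).round(1),len(T))
# rail board from top: points z 6..16 near
p,d,C=load("top"); v,u=np.mgrid[190:280,150:420]; P=pts(C,np.c_[u.ravel(),v.ravel()],d[190:280,150:420].ravel())
B=P[(P[:,2]>8)&(P[:,2]<60)]
r=cv2.minAreaRect(B[:,:2].astype(np.float32)); print('rail rect',r, len(B))
E
```

```text
top low 406 px 255.8 236.0 med [497.   73.8  43.7] lo [480.2  55.5  39.2] hi [517.7  90.1  51.4]
   top [497.3  70.6  53.7] 177
top tall 393 px 312.4 232.1 med [503.7 -24.7  75. ] lo [487.3 -43.9  39.9] hi [522.7 -10.   87.7]
   top [505.4 -26.9  86.4] 112
top stone 1113 px 386.3 229.7 med [ 514.1 -157.4   33.4] lo [ 485.1 -187.6   30.3] hi [ 543.1 -128.1   35.8]
   top [ 514.3 -157.1   36.5] 990
side tall 18 px 338.8 228.1 med [510.2 -10.   43. ] lo [488.5 -19.3  39.4] hi [522.9  -7.   87.3]
   top [515.3 -18.5  87.3] 2
side low 23 px 320.4 260.0 med [501.8  89.7  43.4] lo [487.5  61.1  39.3] hi [513.8  91.8  51.3]
   top [498.6  72.9  51.1] 5
rail rect ((501.89508056640625, 22.2908935546875), (90.5063705444336, 439.42840576171875), 4.1648993492126465) 11276
```

>>> send_rows([
  [[2.75,2.87,0,0,1],[2.75,2.87,0,0,1],[2.75,2.87,0,0,1],[2.75,2.87,0,0,1],[2.75,2.87,0,0,1],[2.75,2.87,0,0,1],[2.75,2.87,0,0,1],[2.75,2.87,0,0,1],[2.75,2.87,0,0,1],[2.75,2.87,0,0,1]],
])

```text
clock: 0.98
position: [357.6, 242.5, 226.3]
ee_rot: [0.992, -0.128, -0.0, 0.003]
contact_force: [0.7, 0.7, -0.2]
gripper_width: 85.3
```

>>> send_rows([
  [[2.75,2.87,0,0,1],[2.75,2.87,0,0,1],[2.75,2.87,0,0,1],[2.75,2.87,0,0,1],[2.75,2.87,0,0,1],[2.75,2.87,0,0,1],[2.75,2.87,0,0,1],[2,2.1,0,0,1]],
])

```text
clock: 1.65
position: [510.3, -42.6, 228.4]
ee_rot: [0.992, -0.127, 0.0, 0.002]
contact_force: [0.9, 1.1, 0.2]
gripper_width: 85.6
```

>>> send_rows([
  [[0,0,0,0.122,1],[0,0,0,0.122,1],[0,0,0,0.122,1],[0,0,0,0.122,1],[0,0,0,0.122,1],[0,0,0,0.122,1],[0,0,0,0.122,1],[0,0,0,0.122,1],[0,0,0,0.122,1],[0,0,0,0.122,1]],
])

```text
clock: 2.48
position: [510.5, -51.2, 223.7]
ee_rot: [0.729, -0.685, -0.001, 0.005]
contact_force: [0.5, -0.5, -0.7]
gripper_width: 85.7
```

```bash
python3 - <<'E'
from h import *
p,d,C=shot("wrist"); cv2.imwrite("pics/wrist2.png",p); print(C[3],C[2][:,2])
s=arm.read_state(); print(s['position'],s['ee_rot'],R.from_quat(s['ee_rot']).as_matrix().round(3), s['joints'].round(2))
rc=np.array([501.9,22.3]); a=np.radians(4.1)
for k in(50,100): print(k,proj(C,[[*(rc+k*np.array([np.sin(a),-np.cos(a)])),z] for z in(36,87)]).round(0).tolist())
E
```

```text
[ 516.23958195 -129.03078111  366.38392393] [-0.02798565  0.30246292 -0.95275022]
[510.41688621 -51.16397771 223.68689213] [ 0.72751369 -0.68607376 -0.00119204  0.00502138] [[ 0.059 -0.998 -0.009]
 [-0.998 -0.059 -0.006]
 [ 0.005  0.009 -1.   ]] [ 0.22  0.2  -0.27  0.   -1.11 -0.16]
50 [[324.0, 198.0], [325.0, 214.0]]
100 [[324.0, 150.0], [324.0, 160.0]]
```

View pics/wrist2.png

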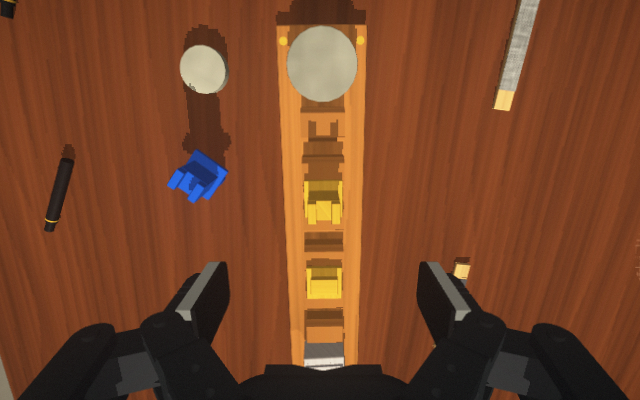

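Wrist view: the stone is at (322,63), the tall rest at (323,205) and the low rest at (323,282). The target notch is near (323,148), partly in shadow, so I'll measure it from depth along the rail.

```bash
cat > prof.py <<'E'
from h import *
def analyse(p,d,C,rc=np.array([501.9,22.3]),deg=4.1):
    a=np.radians(deg); e=np.array([np.sin(a),-np.cos(a)]); x=np.array([np.cos(a),np.sin(a)])
    v,u=np.mgrid[0:400,0:640]; ok=d.ravel()>0
    P=pts(C,np.c_[u.ravel(),v.ravel()][ok],d.ravel()[ok]); s=(P[:,:2]-rc)@e; w=(P[:,:2]-rc)@x
    hsv=cv2.cvtColor(p,cv2.COLOR_BGR2HSV).reshape(-1,3)[ok]
    return P,s,w,hsv
E
python3 - <<'E'
from prof import *
z=np.load("last_wrist.npz"); C=(z['K'],float(z['k1']),z['C2'],z['C3'])
P,s,w,hsv=analyse(z['p'],z['d'],C)
for lo in range(-20,145,4):
    m=(abs(w)<18)&(s>=lo)&(s<lo+4); print(lo+2,m.sum(),np.percentile(P[m,2],[10,50,90]).round(0) if m.sum() else '',end=' | ')
print()
for k,zr,sr in(('tallhead',(70,95),(25,80)),('tallplate',(38,48),(25,75)),('lowplate',(38,48),(-75,-25)),('bar',(30,38),(-70,142)),('stone',(28,40),(146,220)),('board',(8,15),(-100,140))):
    m=(P[:,2]>zr[0])&(P[:,2]<zr[1])&(s>sr[0])&(s<sr[1])&(abs(w)<(60))
    print(k,m.sum(),'s',np.percentile(s[m],[1,50,99]).round(1),'w',np.percentile(w[m],[1,50,99]).round(1),'z',np.percentile(P[m,2],[5,50,95]).round(1))
    if k in('bar','board'):
        # centreline fit by per-s bin mid of w
        b=[(q,(np.percentile(w[m&(abs(s-q)<5)],2)+np.percentile(w[m&(abs(s-q)<5)],98))/2) for q in range(sr[0]+5,sr[1]-5,10) if (m&(abs(s-q)<5)).sum()>40]
        print(np.round(b,1).tolist())
E
```

```text
-18 104 [35. 36. 37.] | -14 111 [35. 36. 37.] | -10 194 [29. 32. 35.] | -6 278 [11. 17. 28.] | -2 98 [11. 12. 13.] | 2 50 [11. 11. 12.] | 6 0  | 10 24 [27. 32. 33.] | 14 83 [34. 36. 36.] | 18 108 [35. 36. 37.] | 22 71 [35. 36. 36.] | 26 19 [35. 36. 36.] | 30 2 [42. 42. 42.] | 34 8 [41. 41. 42.] | 38 6 [41. 42. 42.] | 42 107 [76. 85. 87.] | 46 137 [76. 85. 87.] | 50 147 [75. 85. 87.] | 54 150 [43. 78. 87.] | 58 166 [42. 78. 87.] | 62 494 [42. 58. 80.] | 66 137 [41. 42. 43.] | 70 174 [35. 41. 42.] | 74 139 [35. 36. 37.] | 78 135 [35. 36. 36.] | 82 2118 [296. 300. 306.] | 86 2605 [300. 304. 307.] | 90 502 [ 31. 310. 313.] | 94 239 [11. 14. 29.] | 98 118 [11. 12. 12.] | 102 114 [10. 11. 13.] | 106 99 [11. 12. 13.] | 110 78 [29. 30. 32.] | 114 138 [33. 35. 36.] | 118 144 [35. 36. 37.] | 122 145 [34. 35. 36.] | 126 151 [35. 36. 36.] | 130 162 [35. 36. 37.] | 134 156 [35. 36. 37.] | 138 146 [33. 35. 36.] | 142 180 [11. 29. 31.] | 146 139 [11. 12. 17.] | 
tallhead 783 s [41.3 52.8 61. ] w [-13.    1.4  16.1] z [74.5 81.9 87.4]
tallplate 612 s [33.  63.3 70.8] w [-18.6   1.9  21.1] z [40.1 41.7 43.9]
lowplate 714 s [-69.4 -39.2 -29. ] w [-18.6   1.8  20.9] z [39.9 41.7 45.6]
bar 3565 s [-33.1  82.9 140.4] w [-20.4   1.4  23. ] z [31.4 35.4 36.8]
[[-25.0, 1.6], [-15.0, 1.6], [-5.0, 1.6], [15.0, 1.3], [25.0, 1.2], [75.0, 1.2], [85.0, 1.3], [95.0, 1.0], [115.0, 1.3], [125.0, 1.2], [135.0, 1.4]]
stone 4313 s [149.8 182.3 213.1] w [-30.2   1.5  33. ] z [32.3 33.6 34.9]
board 8280 s [-96.4  41.5 138. ] w [-43.1   2.4  45.7] z [10.3 11.6 12.9]
[[-95.0, 0.7], [-85.0, 1.3], [-75.0, 1.2], [-65.0, 1.2], [-55.0, 1.6], [-45.0, 0.9], [-35.0, 1.0], [-25.0, 1.3], [-15.0, 1.3], [-5.0, 1.7], [5.0, 1.0], [15.0, 1.0], [25.0, 1.5], [35.0, 1.5], [45.0, 1.3], [55.0, 1.2], [65.0, 1.2], [75.0, 1.6], [85.0, 1.3], [95.0, 1.4], [105.0, 1.4], [115.0, 1.4], [125.0, 1.1]]
```

>>> send_rows([
  [[-1.2,0.05,1.0,-0.012,1],[-1.1,0.05,3.5,0,1],[0,0,3.5,0,1],[0,0,3.0,0,1],[0,0,1.5,0,1],[0,0,0,0,1]],
])

```text
clock: 3.03
position: [509.1, -27.9, 96.5]
ee_rot: [0.737, -0.676, 0.001, 0.002]
contact_force: [-0.6, -1.0, 0.7]
gripper_width: 85.6
```

```bash
cat > st.py <<'E'
from h import *
s=arm.read_state(); Q=R.from_quat(s['ee_rot']).as_matrix()
a=np.radians(4.1); e=np.array([np.sin(a),-np.cos(a)]); x=np.array([np.cos(a),np.sin(a)]); q=s['position'][:2]-[501.9,22.3]
print(s['clock'],s['position'].round(1),'s',(q@e).round(2),'w',(q@x).round(2),'yawerr to e (tool turn)',(np.arctan2(Q[1,0],Q[0,0])+np.pi/2-a).round(4),'z',Q[:,2].round(4),s['contact_force'].round(1),s['gripper_width'])
E
python3 st.py
```

```text
3.0333 [509.1 -27.9  96.5] s 50.62 w 3.61 yawerr to e (tool turn) 0.0142 z [-5.0e-04 -4.4e-03 -1.0e+00] [-0.6 -1.   0.7] 85.60033162305427
```

>>> send_rows([
  [[0.05,0.2,1.5,0.014,1],[0,0,1.5,0,1],[0,0,1.0,0,1],[0,0,0.3,0,1],[0,0,0,0,1]],
])

```text
clock: 3.45
position: [509.4, -28.6, 54.8]
ee_rot: [0.735, -0.678, 0.003, 0.001]
contact_force: [0.1, -1.0, 0.6]
gripper_width: 85.5
```

```bash
python3 st.py; python3 - <<'E'
from h import *
p,d,C=shot("wrist"); cv2.imwrite("pics/wrist3.png",p)
E
```

```text
3.45 [509.4 -28.6  54.8] s 51.32 w 3.87 yawerr to e (tool turn) 0.01 z [ 0.0028 -0.0049 -1.    ] [ 0.1 -1.   0.6] 85.5310145980116
```

View pics/wrist3.png

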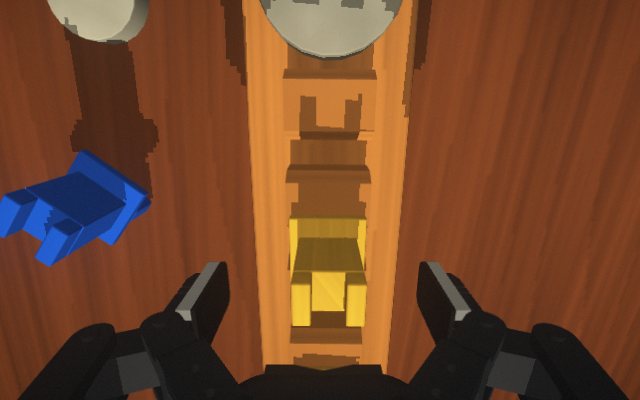

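Wrist view close up: the tall head spans columns 291–367 (mid 329) and the fingers' mid is about 323. The tool needs roughly 2.5 mm more along +y. The target notch is at about (328,150).

>>> send_rows([
  [[0,0.27,0.3,0.01,1],[0,0,0,0,1]],
])

```text
clock: 3.67
position: [508.2, -28.6, 53.9]
ee_rot: [0.732, -0.681, 0.004, -0.001]
contact_force: [-0.1, -0.6, 0.4]
gripper_width: 85.4
```

```bash
python3 st.py; python3 - <<'E'
from prof import *
p,d,C=shot("wrist")
P,s,w,hsv=analyse(p,d,C)
for k,zr,sr in(('tallhead',(70,95),(25,80)),('tallplate',(38,48),(25,75)),('bar',(33,38),(74,142)),('notch',(8,20),(85,115)),('stone',(28,40),(146,220)),('board',(8,15),(60,140))):
    m=(P[:,2]>zr[0])&(P[:,2]<zr[1])&(s>sr[0])&(s<sr[1])&(abs(w)<(60 if k in('board','stone') else 26))
    print(k,m.sum(),'s',np.percentile(s[m],[1,50,99]).round(1),'w',np.percentile(w[m],[1,50,99]).round(1),'z',np.percentile(P[m,2],[5,50,95]).round(1))
E
```

```text
3.6667 [508.2 -28.6  53.9] s 51.19 w 2.64 yawerr to e (tool turn) -0.0 z [ 0.0071 -0.004  -1.    ] [-0.1 -0.6  0.4] 85.35752247813944
tallhead 4210 s [41.2 54.4 61.1] w [-13.4   1.1  15.9] z [72.6 80.2 87.3]
tallplate 2313 s [43.2 63.8 70.9] w [-18.5   1.1  21. ] z [40.  41.6 45.5]
bar 7990 s [ 74.5 119.6 138.5] w [-20.3   1.2  22.8] z [34.  35.6 36.7]
notch 2693 s [ 88.4  99.1 111.1] w [-25.8  -1.1  25.6] z [10.6 11.7 15.2]
stone 5853 s [148.2 161.5 170.1] w [-27.7   1.3  29.9] z [32.3 33.6 34.8]
board 12053 s [ 61.3 101.4 139.3] w [-43.    0.6  45.4] z [10.5 11.6 12.7]
```

>>> send_rows([
  [[0,0.15,0.3,0,1],[0,0,0,0,1],[0,0,0,0,0.5],[0,0,0,0,0.42]],
])

```text
clock: 4.05
position: [508.3, -28.4, 52.8]
ee_rot: [0.732, -0.681, 0.006, -0.003]
contact_force: [-0.7, 0.1, 0.4]
gripper_width: 64.1
```

```bash
python3 st.py
```

```text
4.05 [508.3 -28.4  52.8] s 51.02 w 2.79 yawerr to e (tool turn) 0.0015 z [ 0.0121 -0.0032 -0.9999] [-0.7  0.1  0.4] 64.06440068790728
```

>>> send_rows([
  [[0,0.25,0,0,0.4],[0,0,0,0,0],[0,0,0,0,0],[0,0,0,0,0],[0,0,0,0,0],[0,0,0,0,0]],
])

```text
clock: 4.55
position: [506.1, -28.5, 53.2]
ee_rot: [0.733, -0.681, 0.006, -0.003]
contact_force: [0.3, -0.4, -0.2]
gripper_width: 29.1
```

```bash
python3 st.py
```

```text
4.55 [506.1 -28.5  53.2] s 50.96 w 0.55 yawerr to e (tool turn) 0.0021 z [ 0.0132 -0.0032 -0.9999] [ 0.3 -0.4 -0.2] 29.054230647513815
```

>>> send_rows([
  [[0,0,0,0,0],[0,0,0,0,0],[0,0,-0.8,0,0],[0,0,-1.2,0,0],[0,0,-1.5,0,0],[0,0,-0.8,0,0],[0,0,0,0,0]],
])

```text
clock: 5.13
position: [502.3, -28.8, 96.3]
ee_rot: [0.732, -0.681, 0.003, -0.0]
contact_force: [0.4, -0.4, -1.9]
gripper_width: 29.5
```

```bash
python3 st.py
```

```text
5.1333 [502.3 -28.8  96.3] s 51.02 w -3.27 yawerr to e (tool turn) 0.0003 z [ 0.0045 -0.0041 -1.    ] [ 0.4 -0.4 -1.9] 29.48326751852094
```

>>> send_rows([
  [[1.5,-0.2,0,0,0],[2.0,-0.2,0,0,0],[1.3,0,0,0,0],[0,0,0,0,0],[0,0,0,0,0]],
])

```text
clock: 5.55
position: [508.3, -77.3, 95.3]
ee_rot: [0.732, -0.681, 0.002, 0.0]
contact_force: [-0.0, -0.6, -2.4]
gripper_width: 29.3
```

```bash
python3 st.py;  python3 - <<'E'
from h import *
for n in("wrist","side"):
    p,d,C=shot(n); cv2.imwrite(f"pics/{n}4.png",p if n=="wrist" else cv2.resize(p[150:300,260:460],None,fx=4,fy=4)[:600,:800])
E
```

```text
5.55 [508.3 -77.3  95.3] s 99.83 w -0.76 yawerr to e (tool turn) 0.0006 z [ 0.0025 -0.0026 -1.    ] [-0.  -0.6 -2.4] 29.337013386975315
```

View pics/wrist4.png

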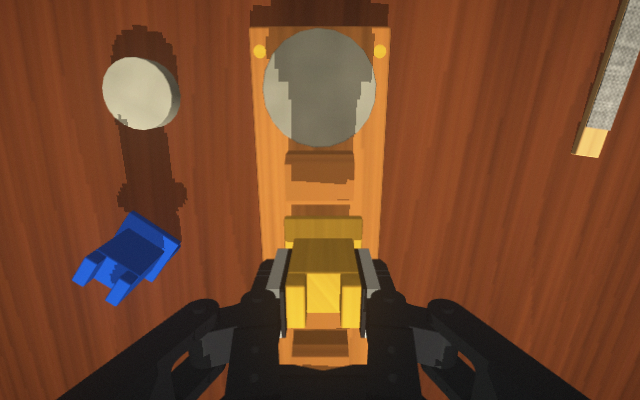

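View pics/side4.png

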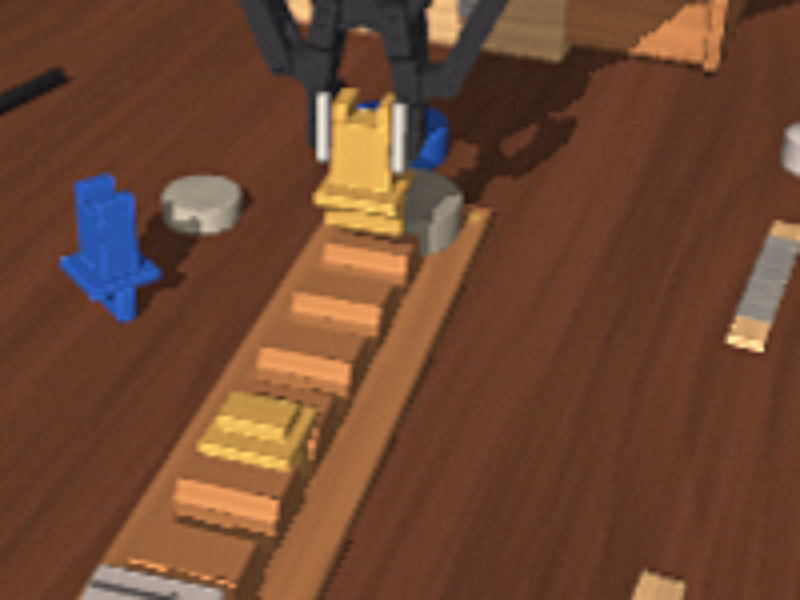

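The rest is held upright in the pads: head at (323,300), plate edge at (323,225), no visible tilt in the side view. Next I measure its offset from the notch and rail centreline.

```bash
cat > rel.py <<'E'
from prof import *
p,d,C=shot("wrist")
P,s,w,hsv=analyse(p,d,C)
br=(hsv[:,0]>21)&(hsv[:,0]<33)&(hsv[:,1]>150)
print('ztool',arm.read_state()['position'])
def rep(k,m): print(k,m.sum(),'s',np.percentile(s[m],[2,50,98]).round(1),'w',np.percentile(w[m],[2,50,98]).round(1),'z',np.percentile(P[m,2],[3,50,97]).round(1))
near=br&(abs(w)<30)&(s>60)&(s<140)&(P[:,2]>38)
top=np.percentile(P[near,2],98); print('top',top)
rep('headtop',near&(P[:,2]>top-3)); rep('headupper',near&(P[:,2]>top-20))
pl=near&(abs(P[:,2]-(top-45.5))<2.5)&(s>105); rep('plate',pl)
q=[(z,np.percentile(s[near&(abs(P[:,2]-z)<2)&(s>100)],50).round(1)) for z in np.arange(top-40,top-24,5) if (near&(abs(P[:,2]-z)<2)&(s>100)).sum()>5]; print('front face s by z',q)
for zz in(115,125,135):
    m=(P[:,2]>33)&(P[:,2]<38)&(abs(s-zz)<5)&(abs(w)<30)&~br
    if m.sum()>20: print('bar',zz,m.sum(),np.percentile(w[m],[2,98]).round(1))
m=(P[:,2]>33)&(P[:,2]<38)&(abs(w)<20)&(s>100)&(s<146)&~br; rep('tooth s',m)
m=(P[:,2]>8)&(P[:,2]<15)&(abs(w)<60)&(s>60)&(s<140); 
for zz in(80,100,120,135):
    k=m&(abs(s-zz)<6); print('board',zz,k.sum(),np.percentile(w[k],[2,98]).round(1))
E
python3 rel.py
```

```text
ztool [508.42337768 -76.60783865  95.53906003]
top 129.90319383896596
headtop 1331 s [ 90.   98.9 107.6] w [-15.4  -9.1  12.5] z [128.1 129.1 130. ]
headupper 2535 s [ 90.   99.  107.7] w [-15.2  -1.4  12.3] z [118.2 128.2 129.8]
plate 53 s [105.  106.1 107.2] w [-20.4 -17.8  17.7] z [83.2 84.  85.1]
front face s by z []
bar 115 726 [-19.9  22.6]
bar 125 1056 [-19.7  22.3]
bar 135 1057 [-19.6  22.6]
tooth s 2580 s [113.  126.6 139.1] w [-19.2   0.   19.2] z [33.7 35.6 36.8]
board 80 599 [-42.8  45.3]
board 100 1658 [-41.7  44.3]
board 120 926 [-42.6  45.1]
board 135 907 [-42.6  45.1]
```

>>> send_rows([
  [[0.22,-0.3,0.5,0,0],[0,0,0.8,0,0],[0,0,0.4,0,0],[0,0,0,0,0]],
])

```text
clock: 6.03
position: [512.0, -77.0, 76.7]
ee_rot: [0.734, -0.68, 0.002, -0.0]
contact_force: [-0.8, -0.3, -1.6]
gripper_width: 29.4
```

```bash
python3 st.py; python3 rel.py
```

```text
6.0333 [512.  -77.   76.7] s 99.74 w 2.95 yawerr to e (tool turn) 0.005 z [ 0.0029 -0.0024 -1.    ] [-0.8 -0.3 -1.6] 29.431814352647134
ztool [511.89345914 -77.01656782  76.86893966]
top 111.25729871256573
headtop 1326 s [ 90.3  99.5 108.1] w [-11.5  10.1  16.3] z [109.4 110.3 111.3]
headupper 2549 s [ 90.4  99.5 108.1] w [-11.2   2.7  16.1] z [ 99.5 109.4 111.2]
plate 36 s [105.1 105.7 107.2] w [-16.7 -14.1  21.5] z [64.2 65.3 66.3]
front face s by z []
bar 115 847 [-20.   22.5]
bar 125 1233 [-19.8  22.3]
bar 135 1265 [-19.8  22.5]
tooth s 3049 s [113.3 126.9 139. ] w [-19.2   0.1  19.2] z [33.7 35.6 36.8]
board 80 742 [-42.7  45.4]
board 100 1099 [-42.5  45. ]
board 120 1043 [-42.6  45.3]
board 135 1039 [-42.4  45.1]
```

>>> send_rows([
  [[0.2,0.13,0,0.005,0],[0,0,0,0,0]],
])

```text
clock: 6.25
position: [510.5, -79.0, 76.4]
ee_rot: [0.732, -0.681, 0.002, 0.0]
contact_force: [-0.4, 0.2, -2.9]
gripper_width: 29.3
```

```bash
python3 st.py; python3 rel.py | grep -E "head|plate"
```

```text
6.25 [510.5 -79.   76.4] s 101.62 w 1.38 yawerr to e (tool turn) 0.0002 z [ 0.0017 -0.0027 -1.    ] [-0.4  0.2 -2.9] 29.26877276372459
headtop 1350 s [ 92.2 101.4 109.9] w [-13.2   0.7  14.7] z [109.1 110.1 111. ]
headupper 2567 s [ 92.3 101.4 110. ] w [-13.    0.8  14.5] z [ 99.4 109.2 110.9]
plate 113 s [105.4 107.7 110.3] w [-18.4 -15.3  19.9] z [63.9 65.  65.9]
```

>>> send_rows([
  [[0,-0.05,0.5,0,0],[0,0,0.6,0,0],[0,0,0.5,0,0],[0,0,0.4,0,0],[0,0,0,0,0]],
])

```text
clock: 6.72
position: [511.9, -79.0, 55.3]
ee_rot: [0.732, -0.681, 0.002, -0.001]
contact_force: [-0.1, -0.7, -2.1]
gripper_width: 29.2
```

```bash
python3 st.py; python3 rel.py | grep -E "top|plate|bar"
```

```text
6.7167 [511.9 -79.   55.3] s 101.72 w 2.75 yawerr to e (tool turn) 0.0002 z [ 0.0044 -0.0023 -1.    ] [-0.1 -0.7 -2.1] 29.16882918167466
top 89.89284692808543
headtop 1299 s [ 92.3 101.3 110. ] w [-11.9  -5.8  15.6] z [88.  88.9 89.9]
plate 80 s [105.5 107.4 109.6] w [-16.8 -14.2  21.3] z [42.8 44.  45. ]
bar 115 76 [-20.7  22.5]
bar 125 1502 [-19.8  22.5]
bar 135 1592 [-19.8  22.3]
```

>>> send_rows([
  [[0,0.1,0.15,0,0],[0,0,0.1,0,0],[0,0,0,0,0]],
])

```text
clock: 7.02
position: [511.2, -79.1, 53.1]
ee_rot: [0.732, -0.681, 0.003, -0.001]
contact_force: [-0.7, 1.3, -3.1]
gripper_width: 29.5
```

```bash
python3 st.py; python3 rel.py | grep -E "top|plate|bar"
```

```text
7.0167 [511.2 -79.1  53.1] s 101.78 w 2.0 yawerr to e (tool turn) 0.0006 z [ 0.0045 -0.0027 -1.    ] [-0.7  1.3 -3.1] 29.480561062669693
top 87.70064769585048
headtop 1329 s [ 92.3 101.6 110. ] w [-12.6   9.   15.2] z [85.8 86.8 87.8]
plate 76 s [105.5 107.1 109.2] w [-17.6 -15.   20.6] z [40.9 41.8 43.1]
bar 115 68 [-20.7  23.1]
bar 125 1492 [-19.8  22.6]
bar 135 1624 [-19.8  22.3]
```

>>> send_rows([
  [[0,0,0,0,0.45],[0,0,0,0,0.6],[0,0,0,0,1],[0,0,0,0,1],[0,0,0,0,1]],
])

```text
clock: 7.48
position: [513.7, -79.0, 55.2]
ee_rot: [0.733, -0.681, 0.005, -0.003]
contact_force: [-0.4, -0.2, 0.2]
gripper_width: 84.0
```

```bash
python3 st.py; python3 rel.py | grep -E "top|plate|bar"
```

```text
7.4833 [513.7 -79.   55.2] s 101.85 w 4.56 yawerr to e (tool turn) 0.0018 z [ 0.011  -0.0026 -0.9999] [-0.4 -0.2  0.2] 84.02509328030769
top 87.53379867342557
headtop 1204 s [ 92.2 101.3 109.8] w [-12.2  -6.4  15.3] z [85.7 86.7 87.6]
plate 280 s [105.5 111.8 119.7] w [-17.3  18.1  20.7] z [40.7 41.7 42.7]
bar 115 64 [-20.7  23.3]
bar 125 1454 [-19.8  22.5]
bar 135 1581 [-19.9  22.4]
```

>>> send_rows([
  [[0,0,-1,0,1],[0,0,-2,0,1],[0,0,-3,0,1],[0,0,-3.5,0,1],[0,0,-3.5,0,1],[2,0,-2,0,1],[0,0,0,0,1],[0,0,0,0,1]],
])

```text
clock: 8.2
position: [512.9, -99.5, 217.0]
ee_rot: [0.733, -0.68, 0.006, -0.002]
contact_force: [-0.8, 0.0, -1.1]
gripper_width: 85.5
```

```bash
python3 st.py; python3 rel.py; python3 - <<'E'
from prof import *
z=np.load("last_wrist.npz"); C=(z['K'],float(z['k1']),z['C2'],z['C3']); P,s,w,h=analyse(z['p'],z['d'],C)
for k,zr,sr in(('tallplate',(39,45),(75,128)),('lowplate',(38,46),(-75,-25)),('stone',(28,40),(146,220))):
    m=(P[:,2]>zr[0])&(P[:,2]<zr[1])&(s>sr[0])&(s<sr[1])&(abs(w)<40); print(k,m.sum(),np.percentile(s[m],[1,99]).round(1),np.percentile(w[m],[1,99]).round(1),np.percentile(P[m,2],[5,50,95]).round(1))
m=(P[:,2]>40)&(P[:,2]<43.5)&(s>112)&(s<122)&(abs(w)<24); print('plate plane fit (ds,dw,z0)',np.linalg.lstsq(np.c_[s[m]-101,w[m]-1.3,np.ones(m.sum())],P[m,2],rcond=None)[0].round(3))
p,d,C=shot("side"); cv2.imwrite("pics/side5.png",np.vstack([cv2.resize(p[150:290,250:450],None,fx=2,fy=2),cv2.resize(z['p'],(400,250))]))
E
```

```text
8.2 [512.9 -99.5 217. ] s 122.32 w 2.26 yawerr to e (tool turn) 0.0029 z [ 0.0115 -0.0046 -0.9999] [-0.8  0.  -1.1] 85.45730833472821
ztool [513.13935208 -99.65738215 217.068676  ]
top 87.72927138977538
headtop 292 s [ 92.5 101.2 109.6] w [-12.3   9.1  16.1] z [85.6 86.7 88. ]
headupper 554 s [ 92.6 101.3 109.9] w [-12.2   2.1  16. ] z [75.6 85.6 87.7]
plate 104 s [105.3 112.7 119.9] w [-17.8  17.4  20.5] z [40.1 41.5 42.8]
front face s by z []
bar 115 21 [-20.2  22.9]
bar 125 382 [-19.7  22.6]
bar 135 409 [-20.4  22.4]
tooth s 733 s [121.3 130.1 138.9] w [-19.6  -0.5  19.6] z [33.9 35.5 36.9]
board 80 372 [-42.5  45.1]
board 100 424 [-42.7  45.6]
board 120 427 [-42.9  45.1]
board 135 406 [-42.6  45.3]
tallplate 606 [ 83.7 121.6] [-18.1  21.6] [39.9 41.5 43. ]
lowplate 628 [-69.7 -28.9] [-18.3  21. ] [39.9 41.8 44.2]
stone 3837 [150.6 212.8] [-30.1  32.8] [32.3 33.6 34.9]
plate plane fit (ds,dw,z0) [-4.0000e-03 -6.0000e-03  4.1636e+01]
```

View pics/side5.png

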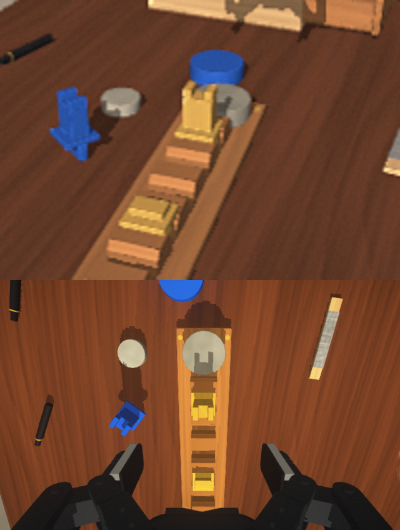

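The last picture shows the tall rest upright in the notch next to the stone, with the low rest and stone unmoved. The plate is level (under 0.4°) with its top at 41.6 mm, which means it is fully home. It sits about 0.4 mm off the rail centreline.

```bash
python3 -c "
from bench import job; print(job.job_done())"
```

```text
the job is handed in; nothing more can be done
None
```

The tall brass rest now stands in the next notch towards the whetstone (rail y = 100 mm on the stone's side). I released it, backed the gripper about 130 mm clear above it, and handed the job in at about 8.3 s.

- **Seating:** the shoulder plate's top is at 41.6 mm (42 expected when fully home). It is level to about 0.3°, and the head's top is at 87.7 mm (87 expected).
- **Centring:** across the rail it is about 0.4–0.5 mm off the centreline. Along the rail it has moved 50 mm from its start.
- **Bystanders:** the low rest and the whetstone measure where they were, to within about 1 mm.
- **Forces:** the force readings I took, at the end of each move, stayed within about 4 N.
- **Disagreements:** the top camera and the wrist camera differed by about 1.3 mm on the rail's position. I placed the rest using its offset from the rail as seen by the wrist camera. The tool also tilted by up to about 0.8° during the moves, with no visible effect on how the rest stands. No check failed.

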